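# Hang the head-switch headband on its stand

### The job

Hang the head-switch headband, the one with the small oblong pack on top of its crown, over the bar of the headset stand: one temple pad on each side of the bar, the band square across it and hanging level between the two posts. Let go and leave it hanging still; leave the audio headset (fat ear cups, nothing on its crown) standing where it is.

Things in the scene. Friction and masses are not known exactly. Their poses are not given: they have to be found in the camera images.
- pack (a point): Centre of the grey oblong pack on the crown of the head-switch headband: 34 mm along x, 44 mm along y, 36 mm tall, the place to grip. Axes: z up; y from pad to pad; x across the band (runs along the bar once hung). The headband stands crown up on its two pads, so this point starts 154 mm above the table. The flat underside of the crown is 24 mm below this point.
- headband: The head-switch headband: rigid dark arch in its y-z plane, 22 mm wide along x, 6 mm thick, 156 mm across y, same axes as the pack. Origin midway between the lower ends of its two black pads, 154 mm below the pack's centre. Pads: 56 mm along x, 16 mm thick, 58 mm tall, 112 mm clear between them. Loose, about 0.2 kg.
- bar (a point): Middle of the axis of the stand's level aluminium bar, 152 mm above the table. Axes: x along the bar, z up. Bar 16 mm in diameter, its top 160 mm above the table, carried at its ends by two posts 220 mm apart, 16 mm thick, no higher than the bar. Dark base below: 250 mm along x, 100 mm along y, 12 mm thick. Fixed to the table.
- headset_crown (a point): Centre of the crown of the audio headset, a bystander of similar size: padded black band 30 mm wide, fat ear cups (70 mm along x, 80 mm tall, about 175 mm over both along y), no pack on top. It stands on its cups, 159 mm tall, this point 153 mm above the table. z up, y from cup to cup. Loose, about 0.3 kg.
There are look-alikes about, which are no part of the job. What is shaped like the headband but blue or red is not meant.

How it is judged:
At the end, for the whole second after the job is handed in: The headband hangs on the bar at rest, carried by the stand: its pack within 90 mm of the bar's middle along the bar and within 25 mm of it sideways, 174 to 194 mm above the table, within 17 degrees of upright and within 20 degrees of square across the bar (either way round) (x of pack in the frame of bar between -0.09 and 0.09 m and y of pack in the frame of bar between -0.025 and 0.025 m and height (world z) of pack between 0.174 and 0.194 m and angle between pack's own z axis and vertical below 0.3 rad and angle between the x axis of pack and the x axis of bar, either way round below 0.35 rad and contact force between headband and stand above 0.5 N and linear speed of headband below 0.03 m/s); the robot touches nothing.
It fails at once if the audio headset is moved more than 30 mm (distance of headset_crown from where it was at the start of the episode above 0.03 m).
It also fails if it takes over 45 s, if anything falls off the work surface, if the arm or the gripper's body presses on something with over 40 N, if the wrist force passes 120 N, or if a joint passes its speed limit or range.

### The arm

A 6-joint arm with a two-finger parallel gripper is mounted at the origin on the work surface. World frame = base frame: x ahead of the robot, y to its left, z up, the work surface at z = 0. Lengths are in m, angles in rad, forces in N, time in s.
With the tool pointing down it reaches from about 0.35 to 0.85 m from the base axis. Payload 8.1 kg.
Tool frame: the origin (TCP) lies midway between the tips of the shut fingers; the grasp point (between the pads) lies 19 mm behind it; z points along the fingers, y is the direction in which the jaws open and shut (so a half turn about z gives the same grasp; the last joint's range is limited). The gripper opens to 93 mm and grips with 3 to 60 N. Pads are 15 mm wide; open, the fingers measure 128 mm over their backs; the gripper's body (75 mm by 188 mm) begins 65 mm behind the grasp point.
Start: joints at [-1.372, 0.13, 1.488, -0, 1.523, -0.085], TCP at [0.168, -0.576, 0.219] pointing down, gripper open.
Joint ranges: [-2.96, 2.96], [-0.89, 2.26], [0.02, 2.5], [-1.34, 4.48], [0, 2.73], [-2.66, 2.66]. Speed limits (rad/s): [2.39, 2.39, 2.79, 3.14, 3.14, 3.14].

### API

Orientations are given as a rotation vector (axis times angle).
In Python, from plant import robot gives the robot as it stands.
- The arm moves only by the tool arm_command, never from a script. Its argument "deltas" is a list that holds one entry, the list of rows, each a list of 6 numbers: the shift along the tool's x, y, z in m, then the turn, a rotation vector about the tool's x, y, z in rad. In form: [[[dx, dy, dz, rx, ry, rz], ...]]. A call has exactly 8 rows; each row is the pose to reach, as a shift and turn from the pose commanded when the call began, along the tool's axes at that moment; what a row does not reach only later rows make up. A row lasts 1/12 s, in which the tool goes at most 41.7 mm and 7.16 degrees, less where a joint would pass 70% of its speed; a pose out of reach is approached as far as the arm can. A call with a gripper value outside its range is refused whole. "fingers" is the closure, from -1 (fully open) to 1 (shut), set as the call begins (left out, the last holds). The fingers move at their own pace and stop on an object; "squeeze" is the grip in N (left out, the last holds). Time passes only in rows, so rows that repeat a pose let the fingers close, or fill a call up. It gives the time, the measured TCP pose, the force and the opening at its end, in the units of the state.
- robot.read_state(): the state, without advancing time (a new reading comes with each control period).
- robot.read_camera(name): name is "scene" or "side" or "wrist"; returns (picture, depth): 400x640x3 uint8, blue, green, red; 400x640 float32, m along the optical axis (not along the pixel's ray), 0 where there is no reading.
- robot.calibration(name): a dict with "K" (3x3 intrinsics, pixels), "R" (3x3) and "t" (3): a world point X has camera coordinates R X + t; the wrist camera has in their place "tool_from_camera" (4x4, takes a point from camera to tool coordinates, whose origin is the TCP and whose axes are the flange's). Camera axes: x right, y down, z forward; pixel columns grow to the right and rows downward; lengths in m; the calibration is good to about 2 mm. A picture is of the moment at which its call begins: read the wrist's pose just before it. calibration takes no time and is no camera call.
- robot.close_job(): hands the job in, once; it reports no verdict.
Trained networks look in the newest picture that a camera, given by its name, has taken for a name from the list of things; names that differ only in an ending like _2 or _b are one class to them, and where a whole thing is asked for, a point or a joint stands for the part that bears it (a point fixed in the world has none). Each returns a list of dicts, best first, with "p" (0 to 1); they miss things now and then, are a little off and sometimes report something else, mostly with a low value. They report only what shows in the picture. A call takes as long as a camera call. They do not tell look-alikes from the thing itself.
- robot.silhouettes(camera, target): "mask" (400x640 bool, what is visible of it) and "box" ([left, top, width, height] in pixels, round what is visible of it).
The state is a dict: "t": time; "q": joint angles; "dq": joint speeds; "joint_torque": joint torques, N m; "tool_pos": TCP position; "orientation": TCP orientation; "force": force on the tool from outside, world axes, zero at the start; "wrist_torque": the same for the moment, N m; "opening": finger opening in m.
Only numpy, scipy, OpenCV 4.12 (cv2) and the standard library are available. Lean on these libraries where they do the work, as an engineer would, in place of code of your own. Each camera call takes 0.05 s, during which the arm holds its last target. There are 200 camera calls.

## Working session

There is one attempt and no reset: what is moved stays moved. The work goes in short steps, Python scripts to look and compute and a tool call to move; the robot and the scene stay as the last step left them, time stands still between calls to the robot, and variables do not carry over. Pictures are saved under pics/ and viewed, about 8 in all and at most 12, crops included, and the job is handed in when it is done.

Besides the shell and the picture viewer there is one more tool, called after ">>>" by a JSON object that holds its "api" and its "payload". arm_command: Moves the arm, as the interface text tells. Its arguments: {"type":"object","properties":{"deltas":{"type":"array","items":{"type":"array","items":{"type":"array","items":{"type":"number"}}}},"fingers":{"type":"number"},"squeeze":{"type":"number"}},"required":["deltas"]}

```bash
mkdir -p pics; cat > h.py <<'E'
import numpy as np, cv2
from plant import robot
from scipy.spatial.transform import Rotation as Ro
def cloud(name,d):
    c=robot.calibration(name);K=np.array(c["K"]);v,u=np.mgrid[0:400,0:640]
    P=np.stack([(u-K[0,2])/K[0,0]*d,(v-K[1,2])/K[1,1]*d,d],-1)
    if name=="wrist":
        s=robot.read_state();T=np.array(c["tool_from_camera"])
        P=P@T[:3,:3].T+T[:3,3]
        return P@Ro.from_rotvec(s["orientation"]).as_matrix().T+np.array(s["tool_pos"])
    return (P-np.array(c["t"]))@np.array(c["R"])
E
python3 - <<'E'
from h import *
for n in("scene","side"):
    im,d=robot.read_camera(n);np.savez(f"{n}.npz",im=im,d=d);cv2.imwrite(f"pics/{n}.png",im)
    P=cloud(n,d)
    for t in("pack","headband","bar","headset_crown"):
        for r in robot.silhouettes(n,t)[:4]:
            m=r["mask"]&(d>0);q=P[m]
            print(n,t,round(r["p"],2),r["box"],np.median(q,0).round(3) if len(q) else None, np.percentile(q,98,axis=0).round(3) if len(q) else None)
s=robot.read_state();print(s["t"],s["tool_pos"],s["orientation"],s["opening"],Ro.from_rotvec(s["orientation"]).as_matrix().round(3))
E
```

```text
scene pack 0.93 [365.7, 289.1, 73.5, 65.2] [0.617 0.437 0.117] [0.667 0.504 0.172]
scene pack 0.83 [345.7, 236.7, 61.3, 57.7] [0.522 0.292 0.114] [0.567 0.362 0.172]
scene pack 0.71 [412.7, 199.1, 52.5, 70.6] [0.327 0.382 0.098] [0.363 0.444 0.172]
scene headband 0.93 [367.7, 294.1, 73.5, 61.0] [0.615 0.436 0.114] [0.667 0.504 0.172]
scene headband 0.88 [412.4, 198.3, 51.9, 71.9] [0.327 0.38  0.093] [0.363 0.444 0.172]
scene headband 0.7 [341.7, 231.3, 65.3, 64.1] [0.522 0.292 0.117] [0.567 0.362 0.172]
scene bar 0.95 [200.0, 129.3, 72.7, 85.9] [ 0.496 -0.253  0.011] [ 0.609 -0.207  0.159]
scene headset_crown 0.98 [251.8, 199.0, 61.3, 59.0] [0.571 0.032 0.077] [0.605 0.099 0.158]
side pack 0.96 [224.3, 229.1, 39.5, 92.0] [0.501 0.309 0.083] [0.552 0.361 0.173]
side pack 0.87 [123.0, 264.2, 65.2, 98.9] [0.597 0.448 0.084] [0.691 0.503 0.173]
side pack 0.64 [266.3, 299.9, 79.6, 99.9] [0.314 0.382 0.113] [0.347 0.443 0.173]
side headband 0.83 [220.0, 229.4, 44.0, 92.0] [0.501 0.31  0.084] [0.55  0.361 0.173]
side headband 0.63 [265.6, 299.9, 78.3, 99.3] [0.314 0.382 0.111] [0.349 0.443 0.173]
side headband 0.61 [127.2, 266.3, 61.5, 94.3] [0.596 0.448 0.084] [0.66  0.504 0.173]
side bar 0.57 [312.4, 108.5, 86.6, 71.9] [ 0.475 -0.254  0.013] [ 0.6   -0.209  0.16 ]
side headset_crown 0.65 [261.8, 154.2, 50.3, 73.6] [0.555 0.052 0.076] [0.593 0.098 0.159]
0.5 [ 0.1680378  -0.57599217  0.21862154] [3.11001999e+00 4.44266920e-01 4.31040201e-05] 0.09312249676878925 [[ 0.96  0.28  0.  ]
 [ 0.28 -0.96  0.  ]
 [ 0.    0.   -1.  ]]
```

View pics/scene.png

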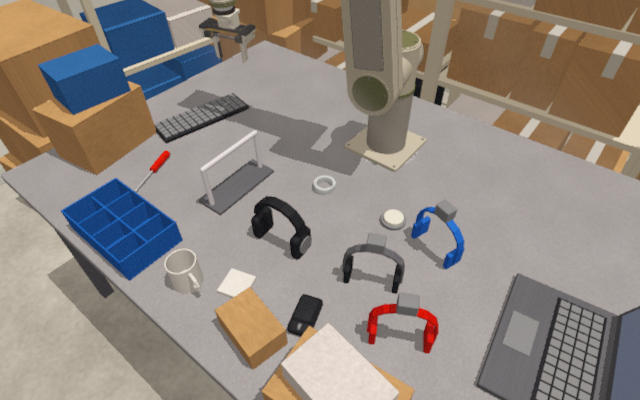

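View pics/side.png

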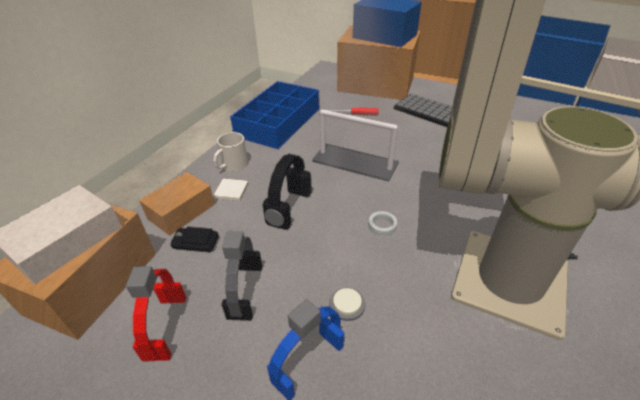

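Scene-view candidates are the dark headband with the grey pack (376,242), the red one (403,305), the blue one (446,211), and the audio headset without a pack (283,215). I choose the dark one at (376,242); in the side view its pack is at (234,243). The stand is at (232,155). Next I take its pose and a check crop.

```bash
python3 - <<'E'
from h import *
A={}
for n in("scene","side"):
    z=np.load(n+".npz");P=cloud(n,z["d"]);A[n]=P.reshape(-1,3)[(z["d"]>0).ravel()]
im=np.load("scene.npz")["im"];cv2.imwrite("pics/crop.png",cv2.resize(im[190:350,320:480],(640,640))[:600])
Q=np.vstack(list(A.values()))
def near(Q,c,r,z0,z1): return Q[(np.hypot(*(Q[:,:2]-c).T)<r)&(Q[:,2]>z0)&(Q[:,2]<z1)]
def rect(q):
    (c,s,a)=cv2.minAreaRect(q[:,:2].astype(np.float32));return np.round(c,4),np.round(s,3),round(a,1),len(q)
c=(.515,.30)
for n,q in A.items():
    t=near(q,c,.1,.165,.18);print(n,"packtop",rect(t),t.mean(0).round(4))
    b=near(q,c,.11,.01,.1);print(" pads",rect(b))
    t=near(q,(.5,-.25),.2,.150,.165);print(" bar",rect(t),t.mean(0).round(4))
    b=near(q,(.5,-.25),.2,.007,.02);print(" base",rect(b))
    t=near(q,(.565,.04),.1,.15,.17);print(" headset top",rect(t),t.mean(0).round(4))
    b=near(q,(.565,.04),.13,.01,.17);print(" headset all",rect(b))
E
```

```text
scene packtop (array([0.5161, 0.2887]), array([0.036, 0.044]), 23.7, 222) [0.5173 0.2895 0.17  ]
 pads (array([0.5162, 0.2891]), array([0.058, 0.155]), 25.0, 465)
 bar (array([ 0.486 , -0.2571]), array([0.233, 0.019]), 1.5, 322) [ 0.4935 -0.2547  0.1558]
 base (array([ 0.4878, -0.2577]), array([0.252, 0.104]), 2.4, 1497)
 headset top (array([0.5652, 0.0134]), array([0.032, 0.083]), 5.9, 250) [0.5657 0.0161 0.1555]
 headset all (array([0.5667, 0.0151]), array([0.07 , 0.171]), 4.9, 1629)
side packtop (array([0.5127, 0.288 ]), array([0.033, 0.045]), 25.1, 346) [0.511  0.29   0.1713]
 pads (array([0.5137, 0.2871]), array([0.057, 0.158]), 24.3, 1076)
 bar (array([ 0.483 , -0.2572]), array([0.234, 0.016]), 1.8, 384) [ 0.4786 -0.2559  0.1566]
 base (array([ 0.4807, -0.1841]), array([0.25 , 0.257]), 2.1, 1548)
 headset top (array([0.5618, 0.0111]), array([0.03 , 0.085]), 4.5, 263) [0.5598 0.0167 0.1564]
 headset all (array([0.5606, 0.0139]), array([0.069, 0.17 ]), 4.9, 2051)
```

View pics/crop.png

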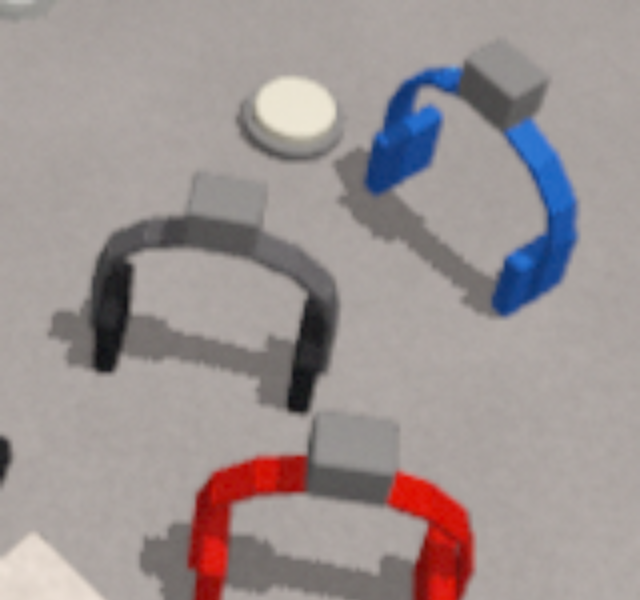

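The crop shows the dark headband with its grey pack at crop pixel (228,210), and no blue or red on it. Its pack is at about (0.5145, 0.288) with its x axis at 24.5°. The bar is at (0.485, -0.257), yaw 2°. I plan to grip across the pack's x, with tool x at 114.5°.

```bash
cat >> h.py <<'E'
def plan(wps,start=None):
    "wps: (x,y,z,yaw of tool x in deg); tool down. prints the last-row delta in tool axes for each leg"
    s=robot.read_state();R=Ro.from_rotvec(s["orientation"]).as_matrix();p=np.array(s["tool_pos"])
    print("now",s["t"],p.round(4),"yaw",np.degrees(np.arctan2(R[1,0],R[0,0])).round(2),"tilt",R[2].round(3))
    for w in wps:
        a=np.radians(w[3]);R2=np.array([[np.cos(a),np.sin(a),0],[np.sin(a),-np.cos(a),0],[0,0,-1]])
        d=R.T@(np.array(w[:3])-p);r=Ro.from_matrix(R.T@R2).as_rotvec()
        print(d.round(4),r.round(4),"rows>=",round(max(np.linalg.norm(d)/.0417,np.linalg.norm(r)/.125),1));R,p=R2,np.array(w[:3])
E
python3 - <<'E'
from h import *
plan([(.30,-.33,.30,50),(.44,-.08,.30,85),(.5145,.14,.29,114.5),(.5145,.288,.25,114.5),(.5145,.288,.139,114.5)])
E
```

```text
now 0.5 [ 0.168  -0.576   0.2186] yaw 16.26 tilt [ 0.  0. -1.]
[ 0.1956 -0.1992 -0.0814] [ 0.     -0.     -0.5889] rows>= 7.0
[ 0.2815 -0.0535  0.    ] [ 0.      0.     -0.6109] rows>= 6.9
[0.2257 0.055  0.01  ] [ 0.      0.     -0.5149] rows>= 5.6
[0.1347 0.0614 0.04  ] [0. 0. 0.] rows>= 3.7
[0.    0.    0.111] [0. 0. 0.] rows>= 2.7
```

>>> {"api": "arm_command", "payload": {"deltas": [[[0.01,-0.01,-0.02,0,0,-0.04],[0.035,-0.035,-0.04,0,0,-0.12],[0.065,-0.066,-0.06,0,0,-0.21],[0.1,-0.1,-0.075,0,0,-0.31],[0.135,-0.137,-0.081,0,0,-0.41],[0.165,-0.168,-0.081,0,0,-0.5],[0.185,-0.188,-0.081,0,0,-0.56],[0.196,-0.199,-0.081,0,0,-0.589]]], "fingers": -1, "squeeze": 25}}

```text
t: 1.17
tool_pos: [0.3017, -0.3275, 0.3005]
orientation: [2.843, 1.334, 0.002]
force: [0.0, 0.1, 0.2]
opening: 0.093
```

>>> {"api": "arm_command", "payload": {"deltas": [[[0.03,-0.006,0,0,0,-0.07],[0.065,-0.012,0,0,0,-0.15],[0.105,-0.02,0,0,0,-0.24],[0.145,-0.028,0,0,0,-0.33],[0.185,-0.035,0,0,0,-0.42],[0.225,-0.043,0,0,0,-0.51],[0.26,-0.05,0,0,0,-0.58],[0.282,-0.054,0,0,0,-0.611]]]}}

```text
t: 1.83
tool_pos: [0.4413, -0.0762, 0.2999]
orientation: [2.309, 2.13, 0.002]
force: [0.5, 0.1, 0.6]
opening: 0.0932
```

>>> {"api": "arm_command", "payload": {"deltas": [[[0.025,0.006,0,0,0,-0.06],[0.055,0.013,0,0,0,-0.13],[0.09,0.022,0,0,0,-0.21],[0.125,0.03,0.005,0,0,-0.29],[0.16,0.039,0.008,0,0,-0.37],[0.19,0.046,0.01,0,0,-0.44],[0.215,0.052,0.01,0,0,-0.495],[0.226,0.055,0.01,0,0,-0.515]]]}}

```text
t: 2.5
tool_pos: [0.5149, 0.144, 0.2892]
orientation: [-1.691, -2.646, -0.001]
force: [0.2, -1.1, -0.4]
opening: 0.0931
```

>>> {"api": "arm_command", "payload": {"deltas": [[[0.02,0.01,0,0,0,0],[0.05,0.022,0.01,0,0,0],[0.08,0.036,0.02,0,0,0],[0.11,0.05,0.03,0,0,0],[0.128,0.058,0.038,0,0,0],[0.135,0.061,0.04,0,0,0],[0.135,0.061,0.04,0,0,0],[0.135,0.061,0.04,0,0,0]]]}}

```text
t: 3.17
tool_pos: [0.5144, 0.2884, 0.25]
orientation: [1.699, 2.642, -0.001]
force: [-0.2, -0.8, 0.5]
opening: 0.0929
```

```bash
python3 - <<'E'
from h import *
im,d=robot.read_camera("wrist");cv2.imwrite("pics/w1.png",im);P=cloud("wrist",d);s=robot.read_state();print(s["t"])
q=P[(d>0)&(P[...,2]>.16)&(P[...,2]<.185)&(np.hypot(P[...,0]-.515,P[...,1]-.288)<.06)]
print(len(q),q.mean(0).round(4),cv2.minAreaRect(q[:,:2].astype(np.float32)))
plan([(.5145,.288,.139,114.5)])
E
```

```text
3.2167
1955 [0.514  0.287  0.1714] ((0.5148853659629822, 0.28574445843696594), (0.03378951549530029, 0.04354254528880119), 23.577791213989258)
now 3.2167 [0.5147 0.288  0.2504] yaw 114.47 tilt [-0.001  0.001 -1.   ]
[ 0.0002 -0.0003  0.1114] [ 0.0006  0.0006 -0.0005] rows>= 2.7
```

View pics/w1.png

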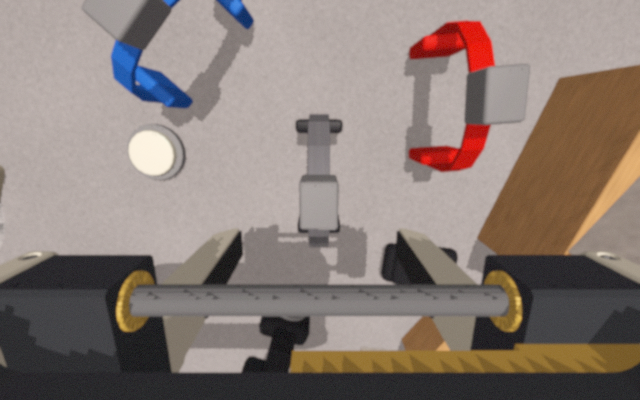

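The wrist picture shows the grey pack at (319,203), centred between the fingers, on the dark band, with clear room on both sides. The measured pose agrees to 2 mm and 1°, so I descend, grip and lift.

>>> {"api": "arm_command", "payload": {"deltas": [[[0,0,0.015,0,0,0.005],[-0.001,0,0.04,0,0,0.01],[-0.001,0,0.065,0,0,0.015],[-0.001,0,0.085,0,0,0.015],[-0.001,0,0.1,0,0,0.015],[-0.001,0,0.111,0,0,0.015],[-0.001,0,0.111,0,0,0.015],[-0.001,0,0.111,0,0,0.015]]]}}

```text
t: 3.88
tool_pos: [0.515, 0.2874, 0.1392]
orientation: [1.72, 2.629, 0.0]
force: [0.3, 0.2, 1.4]
opening: 0.0928
```

>>> {"api": "arm_command", "payload": {"deltas": [[[0,0,0,0,0,0],[0,0,0,0,0,0],[0,0,0,0,0,0],[0,0,0,0,0,0],[0,0,0,0,0,0],[0,0,0,0,0,0],[0,0,0,0,0,0],[0,0,0,0,0,0]]], "fingers": 1, "squeeze": 25}}

```text
t: 4.55
tool_pos: [0.5146, 0.2883, 0.1386]
orientation: [-1.719, -2.63, 0.0]
force: [0.6, 0.2, 0.0]
opening: 0.0442
```

>>> {"api": "arm_command", "payload": {"deltas": [[[0,0,-0.005,0,0,0],[0,0,-0.02,0,0,0],[0,0,-0.04,0,0,0],[0,0,-0.065,0,0,0],[0,0,-0.09,0,0,0],[0,0,-0.11,0,0,0],[0,0,-0.12,0,0,0],[0,0,-0.12,0,0,0]]]}}

```text
t: 5.22
tool_pos: [0.5158, 0.2888, 0.2617]
orientation: [1.717, 2.628, 0.006]
force: [0.2, 0.1, -2.0]
opening: 0.0339
```

Held: the opening is 34 mm and the wrist carries 2 N. The fingers were still closing as the lift began, so I check the pose in hand while raising.

>>> {"api": "arm_command", "payload": {"deltas": [[[0,0,-0.01,0,0,0],[0,0,-0.025,0,0,0],[0,0,-0.045,0,0,0],[0,0,-0.065,0,0,0],[0,0,-0.085,0,0,0],[0,0,-0.095,0,0,0],[0,0,-0.1,0,0,0],[0,0,-0.1,0,0,0]]]}}

```text
t: 5.88
tool_pos: [0.5148, 0.2883, 0.3587]
orientation: [1.719, 2.63, 0.0]
force: [-0.0, -0.0, -2.1]
opening: 0.034
```

```bash
python3 - <<'E'
from h import *
for n in("scene","side"):
    im,d=robot.read_camera(n);P=cloud(n,d);s=robot.read_state();t=np.array(s["tool_pos"])
    cv2.imwrite(f"pics/{n}2.png",im[150:350,100:500] if n=="side" else im[120:320,220:540])
    m=(d>0)&(np.hypot(P[...,0]-t[0],P[...,1]-t[1])<.1)&(P[...,2]<t[2]-.005)&(P[...,2]>t[2]-.17)&(P[...,2]>.18)
    q=P[m];print(n,len(q),q.min(0).round(3),q.max(0).round(3),np.percentile(q[:,2],[0.5,2]).round(3))
    b=q[(q[:,2]<t[2]-.07)];print(" pads",cv2.minAreaRect(b[:,:2].astype(np.float32)))
    # tilt in band plane: lowest of each pad along tool x
    R=Ro.from_rotvec(s["orientation"]).as_matrix();L=(b-t)@R
    for sg in(-1,1):
        k=L[L[:,0]*sg>0.03]; print("  side",sg,len(k),k[:,2].max().round(4) if len(k) else None,np.percentile(k[:,:2],[1,99],axis=0).round(3).tolist() if len(k) else None)
plan([(.45,.12,.36,105),(.42,-.05,.36,98),(.485,-.257,.36,92.1)])
E
```

```text
scene 1157 [0.467 0.215 0.209] [0.571 0.365 0.352] [0.213 0.217]
 pads ((0.5184491276741028, 0.2899032533168793), (0.05681591480970383, 0.15611864626407623), 23.973310470581055)
  side -1 326 0.1483 [[-0.077, -0.021], [-0.056, 0.033]]
  side 1 308 0.1463 [[0.056, -0.023], [0.078, 0.031]]
side 2807 [0.461 0.212 0.209] [0.564 0.364 0.352] [0.211 0.214]
 pads ((0.5143066644668579, 0.28788989782333374), (0.055723339319229126, 0.1584780216217041), 24.241546630859375)
  side -1 891 0.1474 [[-0.075, -0.027], [-0.055, 0.027]]
  side 1 983 0.1466 [[0.057, -0.028], [0.078, 0.026]]
now 5.9833 [0.5143 0.2881 0.3569] yaw 113.66 tilt [-0.    -0.002 -1.   ]
[-0.1282 -0.1264 -0.0028] [-0.0023  0.0002  0.1512] rows>= 4.3
[-0.1564 -0.073   0.    ] [0.     0.     0.1222] rows>= 4.1
[-0.214   0.0356  0.    ] [0.    0.    0.103] rows>= 5.2
```

View pics/side2.png

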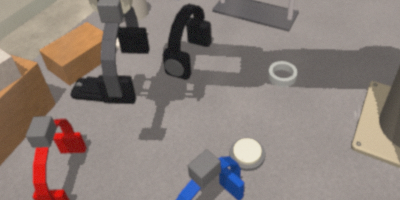

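The side crop shows the headband level under the gripper, with its lower pad at crop (105,88). The pads end 147 mm below the TCP (8 mm of slip), so the crown underside is about 17 mm below the TCP and will meet the bar at TCP z ≈ 0.177. I carry it over to the bar.

>>> {"api": "arm_command", "payload": {"deltas": [[[-0.01,-0.01,0,0,0,0.01],[-0.03,-0.03,0,0,0,0.03],[-0.055,-0.054,0,0,0,0.06],[-0.08,-0.079,0,0,0,0.09],[-0.105,-0.103,0,0,0,0.12],[-0.12,-0.118,0,0,0,0.14],[-0.128,-0.126,0,0,0,0.151],[-0.128,-0.126,0,0,0,0.151]]]}}

```text
t: 6.65
tool_pos: [0.4499, 0.1188, 0.3577]
orientation: [-1.915, -2.49, 0.002]
force: [0.4, -0.4, -2.2]
opening: 0.034
```

>>> {"api": "arm_command", "payload": {"deltas": [[[-0.015,-0.007,0,0,0,0.01],[-0.038,-0.018,0,0,0,0.03],[-0.065,-0.03,0,0,0,0.05],[-0.095,-0.044,0,0,0,0.075],[-0.122,-0.057,0,0,0,0.1],[-0.144,-0.067,0,0,0,0.115],[-0.156,-0.073,0,0,0,0.122],[-0.156,-0.073,0,0,0,0.122]]]}}

```text
t: 7.32
tool_pos: [0.4206, -0.0505, 0.3578]
orientation: [-2.062, -2.369, 0.001]
force: [0.2, 0.2, -2.2]
opening: 0.034
```

>>> {"api": "arm_command", "payload": {"deltas": [[[-0.02,0.003,0,0,0,0.01],[-0.05,0.008,0,0,0,0.025],[-0.085,0.014,0,0,0,0.045],[-0.12,0.02,0,0,0,0.065],[-0.155,0.026,0,0,0,0.08],[-0.185,0.031,0,0,0,0.095],[-0.205,0.034,0,0,0,0.103],[-0.214,0.036,0,0,0,0.103]]]}}

```text
t: 7.98
tool_pos: [0.4873, -0.2571, 0.3567]
orientation: [-2.179, -2.26, 0.0]
force: [0.1, -0.5, -2.4]
opening: 0.0336
```

```bash
python3 - <<'E'
from h import *
for n in("scene","side"):
    im,d=robot.read_camera(n);P=cloud(n,d);s=robot.read_state();t=np.array(s["tool_pos"])
    m=(d>0)&(np.hypot(P[...,0]-t[0],P[...,1]-t[1])<.1)&(P[...,2]<t[2]-.07)&(P[...,2]>t[2]-.17)&(P[...,2]>.18)
    b=P[m];print(n,"pads",cv2.minAreaRect(b[:,:2].astype(np.float32)),b[:,2].min())
    R=Ro.from_rotvec(s["orientation"]).as_matrix();L=(b-t)@R
    for sg in(-1,1):
        k=L[L[:,0]*sg>0.03]; print("  side",sg,len(k),k[:,2].max().round(4) if len(k) else None)
plan([(.485,-.257,.20,92.1),(.485,-.257,.176,92.1)])
E
```

```text
scene pads ((0.4897423982620239, -0.2532539665699005), (0.0594751238822937, 0.16150575876235962), 2.8373682498931885) 0.20333818245721846
  side -1 394 0.1533
  side 1 357 0.1466
side pads ((0.4859676957130432, -0.25208282470703125), (0.05754048004746437, 0.1599043905735016), 1.925248622894287) 0.20815664572195133
  side -1 482 0.1488
  side 1 513 0.1472
now 8.0833 [ 0.4869 -0.2558  0.3571] yaw 92.13 tilt [ 0.002 -0.002 -1.   ]
[-0.0014 -0.0016  0.1571] [-0.0017 -0.0018  0.0005] rows>= 3.8
[0.    0.    0.024] [0. 0. 0.] rows>= 0.6
```

Level and square to about 1°. The pads' centre is 4 mm off in y, so I correct that while lowering.

>>> {"api": "arm_command", "payload": {"deltas": [[[-0.004,0,0.005,0,0,0],[-0.004,0,0.02,0,0,0],[-0.004,0,0.045,0,0,0],[-0.004,0,0.07,0,0,0],[-0.004,0,0.095,0,0,0],[-0.004,0,0.12,0,0,0],[-0.004,0,0.14,0,0,0],[-0.004,0,0.15,0,0,0]]]}}

```text
t: 8.75
tool_pos: [0.485, -0.2574, 0.2053]
orientation: [-2.175, -2.261, 0.001]
force: [-0.1, 1.5, -3.2]
opening: 0.0337
```

>>> {"api": "arm_command", "payload": {"deltas": [[[0,0,0.004,0,0,0],[0,0,0.009,0,0,0],[0,0,0.014,0,0,0],[0,0,0.019,0,0,0],[0,0,0.023,0,0,0],[0,0,0.026,0,0,0],[0,0,0.028,0,0,0],[0,0,0.028,0,0,0]]]}}

```text
t: 9.42
tool_pos: [0.486, -0.26, 0.1803]
orientation: [-2.18, -2.262, 0.0]
force: [-0.3, -0.8, -2.6]
opening: 0.0339
```

```bash
python3 - <<'E'
from h import *
im,d=robot.read_camera("scene");im2,_=robot.read_camera("side")
cv2.imwrite("pics/low.png",np.hstack([cv2.resize(im[90:230,160:300],(400,400)),cv2.resize(im2[60:200,290:430],(400,400))]))
s=robot.read_state();print(s["t"],s["tool_pos"],s["force"],s["opening"])
E
```

```text
9.5167 [ 0.48620007 -0.26008281  0.18075381] [-0.38681539  0.51944306 -1.6933765 ] 0.03378601158940396
```

View pics/low.png

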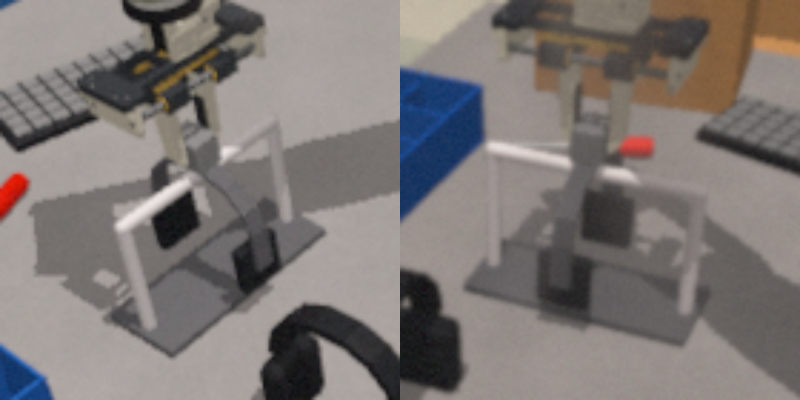

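The band straddles the bar, one pad on each side (left crop, pads at (175,215) and (257,262)). I lower the last few mm.

>>> {"api": "arm_command", "payload": {"deltas": [[[0,0,0.001,0,0,0],[0,0,0.002,0,0,0],[0,0,0.003,0,0,0],[0,0,0.004,0,0,0],[0,0,0.004,0,0,0],[0,0,0.004,0,0,0],[0,0,0.004,0,0,0],[0,0,0.004,0,0,0]]]}}

```text
t: 10.18
tool_pos: [0.4864, -0.2602, 0.1782]
orientation: [2.179, 2.261, 0.0]
force: [-4.1, 1.6, 6.7]
opening: 0.0338
```

Contact: the wrist force changed from -2 to +6.7 N. I open, then retreat straight up.

>>> {"api": "arm_command", "payload": {"deltas": [[[0,0,-0.001,0,0,0],[0,0,-0.001,0,0,0],[0,0,-0.001,0,0,0],[0,0,-0.001,0,0,0],[0,0,-0.001,0,0,0],[0,0,-0.001,0,0,0],[0,0,-0.001,0,0,0],[0,0,-0.001,0,0,0]]], "fingers": -1}}

```text
t: 10.85
tool_pos: [0.4861, -0.26, 0.1776]
orientation: [-2.18, -2.262, 0.0]
force: [-0.2, 0.3, -0.6]
opening: 0.0828
```

>>> {"api": "arm_command", "payload": {"deltas": [[[0,0,-0.002,0,0,0],[0,0,-0.01,0,0,0],[0,0,-0.025,0,0,0],[0,0,-0.05,0,0,0],[0,0,-0.08,0,0,0],[0,0,-0.11,0,0,0],[0,0,-0.13,0,0,0],[0,0,-0.14,0,0,0]]]}}

```text
t: 11.52
tool_pos: [0.4872, -0.2606, 0.3224]
orientation: [2.176, 2.258, 0.002]
force: [0.4, 0.7, 0.5]
opening: 0.0929
```

```bash
python3 - <<'E'
from h import *
ims=[]
for k in range(2):
  for n in("scene","side"):
    im,d=robot.read_camera(n);P=cloud(n,d)
    if k==0: ims.append(im); continue
    f=lambda c,r,a,b:P[(d>0)&(np.hypot(P[...,0]-c[0],P[...,1]-c[1])<r)&(P[...,2]>a)&(P[...,2]<b)]
    q=f((.486,-.257),.06,.194,.22);print(n,"packtop",q.mean(0).round(4),cv2.minAreaRect(q[:,:2].astype(np.float32)))
    q=f((.565,.015),.1,.15,.17);print(" headset",q.mean(0).round(4))
    q=f((.486,-.257),.1,.03,.1);q=q[abs(q[:,0]-.486)<.05]
    for sg in(-1,1):
        k2=q[(q[:,1]+.257)*sg>0];print(" pad",sg,len(k2),np.percentile(k2[:,2],1).round(3))
cv2.imwrite("pics/end.png",np.hstack([cv2.resize(ims[0][90:230,160:300],(400,400)),cv2.resize(ims[1][60:200,290:430],(400,400))]))
s=robot.read_state();print(s["t"],s["tool_pos"],s["force"],s["opening"])
E
```

```text
scene packtop [ 0.4899 -0.2545  0.1999] ((0.4884675145149231, -0.2592167854309082), (0.03707674518227577, 0.04975512623786926), 0.888975203037262)
 headset [0.5658 0.0157 0.1556]
 pad -1 216 0.032
 pad 1 252 0.032
side packtop [ 0.4832 -0.2547  0.2005] ((0.4849598705768585, -0.25840991735458374), (0.03362880274653435, 0.04486164078116417), 3.860151529312134)
 headset [0.5597 0.0172 0.1563]
 pad -1 332 0.032
 pad 1 347 0.033
11.7167 [ 0.48593327 -0.25983821  0.31649006] [ 0.37379771  0.42543582 -0.59627773] 0.0928337005427749
```

View pics/end.png

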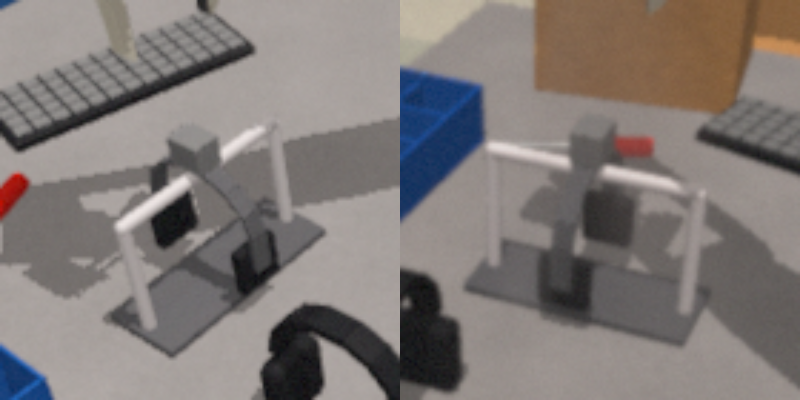

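The band hangs across the bar with its pack on top (left crop (193,145)) and the gripper clear. I hold for a moment, then check tilt and rest.

>>> {"api": "arm_command", "payload": {"deltas": [[[0,0,0,0,0,0],[0,0,0,0,0,0],[0,0,0,0,0,0],[0,0,0,0,0,0],[0,0,0,0,0,0],[0,0,0,0,0,0],[0,0,0,0,0,0],[0,0,0,0,0,0]]]}}

```text
t: 12.38
tool_pos: [0.4862, -0.26, 0.3177]
orientation: [2.18, 2.262, 0.0]
force: [-0.0, 0.0, 0.5]
opening: 0.0933
```

```bash
python3 - <<'E'
from h import *
for n in("scene","side"):
    im,d=robot.read_camera(n);P=cloud(n,d)
    q=P[(d>0)&(np.hypot(P[...,0]-.486,P[...,1]+.257)<.06)&(P[...,2]>.196)&(P[...,2]<.22)]
    c=np.linalg.lstsq(np.c_[q[:,:2]-q[:,:2].mean(0),np.ones(len(q))],q[:,2],rcond=None)[0]
    print(n,"packtop",q.mean(0).round(4),"slopes",c.round(3),cv2.minAreaRect(q[:,:2].astype(np.float32)))
robot.close_job()
E
```

```text
scene packtop [ 0.4898 -0.2559  0.1999] slopes [-0.011 -0.008  0.2  ] ((0.4880542755126953, -0.25645071268081665), (0.0361296683549881, 0.04640313237905502), 4.995798110961914)
side packtop [ 0.4837 -0.2557  0.2009] slopes [ 0.03  -0.041  0.201] ((0.485101580619812, -0.25800955295562744), (0.03340832516551018, 0.047802649438381195), 3.580806255340576)
the job is handed in; nothing more can be done
```

I gripped the dark head-switch headband by its pack, carried it past the audio headset and hung it over the bar. I then let go, backed off and handed the job in at about 12.5 s; no verdict came back.

What the last checks showed:
- **Position:** the pack is within about 3 mm of the bar's middle both along and across it. Its top is at 0.200 m, so its centre is about 0.183 m up.
- **Attitude:** pack-top slopes are at most 0.04 rad. The band is square to the bar within about 3°.
- **Rest:** the pack's position agreed within about 1.5 mm between looks 0.7 s apart, and the gripper was open and about 12 cm above the pack.
- **Audio headset:** its crown measured the same as at the start, to within 1 mm.

**Problems:**
- The fingers were still closing when the lift began, so the pack slipped about 8 mm in the grip. I allowed for this when lowering.
- The pad-end check after release was cut off by my height filter at 0.03 m, so it only roughly confirms that the band is level.

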